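Hang the bottle carrier on the conveyor rail and slide it to the arrival flag

TASK

Pick up the blue bottle carrier by its black grip and lift its hook over the lip of the conveyor rail at the loading end (the blue band), then lower it gently until it sits fully down behind the lip. Keeping it on the rail, slide it along towards the red flag and push the flag fully home, without shoving the clamped black stop along the rail, then let go so that the carrier stays there and holds the flag in. Leave the grey carrier and the standing bottles alone, and do not strike or press hard on the rail.

Things in the scene. Friction and masses are not known exactly. Their poses are not given: they have to be found in the camera images.
- carrier_grip (a point): Centre of the black upright grip on top of the blue bottle carrier (loose, 0.35-0.55 kg, standing on the table at the start). Grip 16 mm thick (x), 44 wide (y), 50 tall. x points to the hook side, z up. Below the grip a 60 mm wide top plate, 28 mm behind to 42 mm ahead of this point, upper face 25 mm and underside 33 mm below it. The carrier's base is 183 mm below this point.
- carrier_hook (a point): Middle of the carrier's 9 mm hook gap, on the top plate's underside; 31.5 mm ahead of and 33 mm below the grip centre, same axes. 4.5 mm behind it is the outer face of the 60 mm wide back plate, which reaches down to the base; 4.5 mm ahead the hook tongue begins, 6 mm thick, 60 wide, hanging 18 mm down. With the carrier fully seated this point lies on the lip's top edge.
- rail_lip (a point): Middle of the top edge of the rail's front (anti-jump) lip, 6 mm thick, 190 mm above the table; y runs along the rail to the flag, x away from the robot. The fixed aluminium rail is 460 mm long. Behind the lip a slot 14 mm wide, 30 deep for the tongue, then a 6 mm wall as high as the lip. Blue band of the loading end: y = -175 to -85 mm; the flag never reaches a carrier centred there at y = -130.
- rail: The whole rail; origin on the table, 190 mm below and 3 mm to the robot's side of rail_lip, same axes. Flush with the lip's front face, 114 to 138 mm below the lip's top, runs a rest bar on which the hanging carrier's back plate leans. The two posts stand behind that face, at the rail's ends; their feet reach 20 mm in front of it.
- flag (a joint): Red sprung flag, a bar lying just above the lip and slot, facing the loading end. 0 = out, grows towards rail +y as the carrier's top plate pushes it, 0.012 m = fully home. About 1 N pushes it back out; the hanging carrier's own friction holds it. Its place is not given: its face stands somewhere from y = -25 to +55 mm of rail_lip, so feel or look for it.
- clamp (a joint): Black stop block carrying the flag, clamped on the rail by friction. Value in m: how far it has been shoved towards rail +y (0 at the start). Once the flag is home it slips at about 14 N; it should stay where it is.
- hung_grip (a point): Centre of the grip of a like carrier in grey that already hangs on the rail beyond the stop: leave it alone.
- bottle_a_mid (a point): Middle of a loose black bottle with clear cap, 44 mm in diameter, 137 mm tall, standing on the table: leave it alone.
- bottle_b_mid (a point): Another such bottle, likewise.
- bottle_c_mid (a point): Another such bottle, likewise.
Mind the look-alikes: they are no part of the job. Leave any turquoise look-alike of the part that bears carrier_grip alone.

How it is judged:
By the outcome, as a careful person would: the job done as asked, in the order asked, and still so for the second after the job is handed in, with the robot touching nothing.
It also fails if it takes over 59 s, if anything falls off the work surface, if the arm or the gripper's body presses on something with over 40 N, if the wrist force passes 120 N, or if a joint passes its speed limit or range.

ROBOT

A 6-joint arm with a two-finger parallel gripper is mounted at the origin on the work surface. World frame = base frame: x ahead of the robot, y to its left, z up, the work surface at z = 0. Lengths are in m, angles in rad, forces in N, time in s.
With the tool pointing down it reaches from about 0.325 to 0.9 m from the base axis. Payload 6.1 kg.
Tool frame: the origin (TCP) lies midway between the tips of the shut fingers; the grasp point (between the pads) lies 19 mm behind it; z points along the fingers, y is the direction in which the jaws open and shut (so a half turn about z gives the same grasp; the last joint's range is limited). The gripper opens to 85 mm and grips with 20 to 120 N. Pads are 22 mm wide; open, the fingers measure 114 mm over their backs; the gripper's body (76 mm by 85 mm) begins 54 mm behind the grasp point. The pads swing forward as they close: fully open they stand 13 mm farther back than shut.
Start: joints at [1.02, 0.22, 1.526, -0, 1.395, -0.126], TCP at [0.258, 0.569, 0.231] pointing down, gripper open.
Joint ranges: [-2.98, 2.98], [-0.91, 2.08], [0.09, 2.57], [-1.24, 4.39], [0.2, 2.65], [-2.68, 2.68]. Speed limits (rad/s): [2.57, 2.57, 3.01, 3.14, 3.14, 3.14].

INTERFACE

Orientations are given as a rotation vector (axis times angle).
In Python, from rig import manip, snapshot, camera_model gives the robot as it stands. Calls block until the motion is done:
- manip.move_ptp(position, orientation): joint-space move of the TCP to a pose.
- manip.move_linear(position, rotation=None, rate=0.15, f_stop=None): straight line of the TCP; rotation=None keeps the orientation; rate is the mean speed in m/s. With f_stop (N) it stops when the force on the tool has changed by that much, and returns True; else False.
- manip.movej(angles): joint-space move.
- manip.open_gripper() and manip.close_gripper(squeeze=None): open the fingers fully, or close them until they stop; squeeze is the grip in N (None keeps the last).
- manip.sleep(seconds).
- manip.ik(position, orientation): joint angles nearest the present ones, or None.
- snapshot(name): name is "side" or "top"; returns (picture, depth): 384x512x3 uint8, blue, green, red; 384x512 float32, m along the optical axis (not along the pixel's ray), 0 where there is no reading.
- camera_model(name): a dict with "K" (3x3 intrinsics, pixels), "camera_from_world" (4x4, takes a point from world to camera coordinates). Camera axes: x right, y down, z forward; pixel columns grow to the right and rows downward; lengths in m; the calibration is good to about 2 mm. A picture is of the moment at which its call begins. camera_model takes no time and is no camera call.
A pose or a line that the arm cannot do raises manip.Unreachable and nothing moves.
- manip.sign_off(): hands the job in, once; it reports no verdict.
Readings, each from a call of its own:
- manip.get_time(): time.
- manip.get_joint_pos(): joint angles.
- manip.get_qvel(): joint speeds.
- manip.get_joint_torque(): joint torques, N m.
- manip.get_ee_pos(): TCP position.
- manip.get_orientation(): TCP orientation.
- manip.get_force(): force on the tool from outside, world axes, zero at the start.
- manip.get_ft_torque(): the same for the moment, N m.
- manip.get_grip_width(): opening from 0.0 (shut) to 1.0 (fully open).
Only numpy, scipy, OpenCV 4.12 (cv2) and the standard library are available. Lean on these libraries where they do the work, as an engineer would, in place of code of your own. Each camera call takes 0.05 s, during which the arm holds its last target.

## Working session

There is one attempt and no reset: what is moved stays moved. The work goes in short steps, each a Python script; the robot and the scene stay as the last script left them, time stands still between calls to the robot, and variables do not carry over. Pictures are saved under pics/ and viewed, and the job is handed in when it is done.

```bash
ls; mkdir -p pics
python3 - <<'E'
from rig import manip, snapshot, camera_model
import cv2,numpy as np
for n in("side","top"):
    p,d=snapshot(n); cv2.imwrite(f"pics/{n}0.png",p); np.save(f"pics/{n}0.npy",d); cv2.imwrite(f"pics/{n}0x.png",cv2.resize(p,(800,600)))
    print(n,camera_model(n))
print(manip.get_time(),manip.get_orientation(),manip.get_force())
E
```

```text
pics
side {'K': array([[495.74400247,   0.        , 253.61325518],
       [  0.        , 495.74400247, 191.33425656],
       [  0.        ,   0.        ,   1.        ]]), 'camera_from_world': array([[ 0.68534528, -0.72800323, -0.0176957 , -0.28427807],
       [-0.56366584, -0.51493865, -0.64584751,  0.41579051],
       [ 0.46106687,  0.452603  , -0.76326133,  1.06012035],
       [ 0.        ,  0.        ,  0.        ,  1.        ]])}
top {'K': array([[451.54524138,   0.        , 259.10296029],
       [  0.        , 451.54524138, 187.8748371 ],
       [  0.        ,   0.        ,   1.        ]]), 'camera_from_world': array([[-0.01300562, -0.99988365, -0.00797119,  0.06280755],
       [-0.99357819,  0.01381887, -0.11230058,  0.50119136],
       [ 0.11239767,  0.00645946, -0.99364231,  1.14607083],
       [ 0.        ,  0.        ,  0.        ,  1.        ]])}
0.1 [-6.62175907e-01 -3.07040431e+00  2.63684734e-03] [-0.98112949 -1.14005292  0.82991435]
```

View pics/side0x.png

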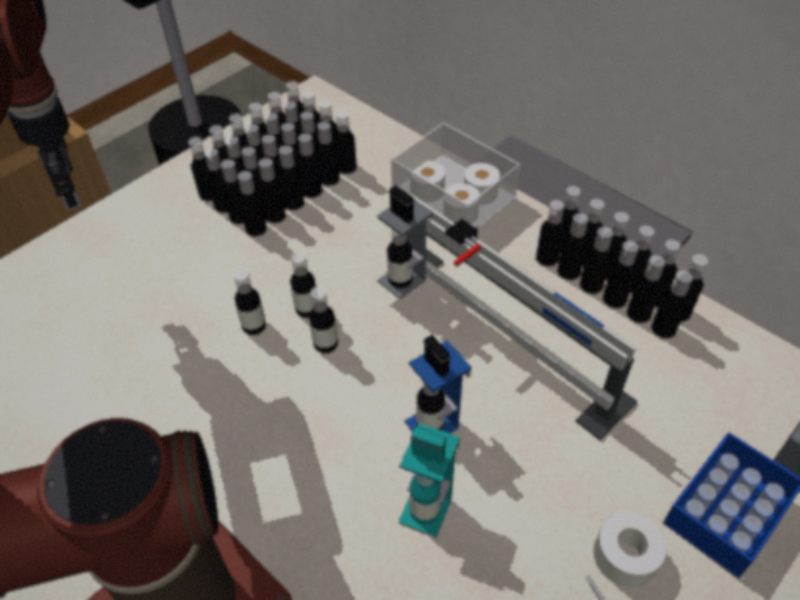

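View pics/top0x.png

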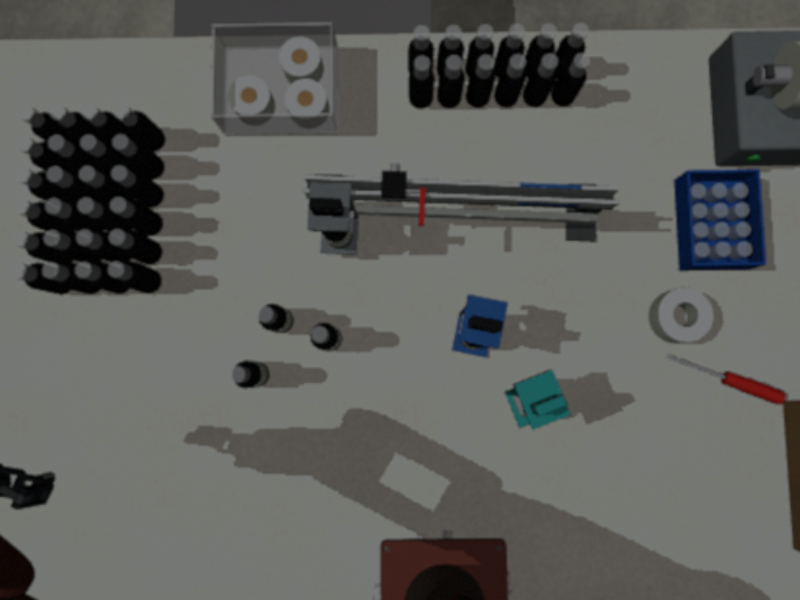

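The side view shows the blue carrier at (438,370), the turquoise look-alike below it, the flag at (467,254) and the clamp at (460,232). The top view has the carrier at (485,322), the flag at (422,205) and the rail running from (305,190) to (617,200). Next I'll measure these in 3D.

```bash
cat > h.py <<'E'
import numpy as np,cv2
from rig import manip, snapshot, camera_model
def cloud(n,d):
    m=camera_model(n);K=m["K"];T=np.linalg.inv(m["camera_from_world"])
    v,u=np.mgrid[:d.shape[0],:d.shape[1]]
    P=np.stack([(u-K[0,2])/K[0,0]*d,(v-K[1,2])/K[1,1]*d,d,np.ones_like(d)],-1)
    W=(P@T.T)[...,:3]; W[d<=0]=np.nan
    return W
E
python3 - <<'E'
from h import *
for n in("side","top"):
    p=cv2.imread(f"pics/{n}0.png");d=np.load(f"pics/{n}0.npy");W=cloud(n,d)
    hsv=cv2.cvtColor(p,cv2.COLOR_BGR2HSV);H,S,V=[hsv[...,i].astype(int) for i in range(3)]
    x,y,z=W[...,0],W[...,1],W[...,2]
    reg=(x>.3)&(x<.7)
    blue=(H>104)&(H<125)&(S>130)&(abs(y)<.3)&reg
    print(n)
    b=blue&(z>.12)&(x<.52)
    print(" blue top plate",b.sum(),np.nanmedian(W[b],0), "z pct",np.percentile(z[b],[5,25,50,75,95]))
    bp=b&(abs(z-np.percentile(z[b],60))<.008)
    r=cv2.minAreaRect(W[bp][:,:2].astype(np.float32)*1000);print("  rect",r,cv2.boxPoints(r).tolist())
    c=np.nanmedian(W[b],0)
    g=(V<70)&(np.hypot(x-c[0],y-c[1])<.05)&(z>c[2]+.01)
    print(" grip",g.sum(),np.nanmean(W[g],0),"z",np.percentile(z[g],[5,50,95]) )
    gt=g&(z>np.percentile(z[g],90)-.01)
    r=cv2.minAreaRect(W[gt][:,:2].astype(np.float32)*1000);print("  rect",r)
    red=((H<8)|(H>172))&(S>140)&reg&(z>.15)&(abs(y)<.3)
    print(" red",red.sum(),np.nanmean(W[red],0),W[red].min(0),W[red].max(0))
    bb=blue&(x>.5)
    print(" band",bb.sum(),np.nanmean(W[bb],0),W[bb].min(0),W[bb].max(0))
    t=(x>.5)&(x<.68)&(y<.2)&(y>-.32)&(z>.17)&(z<.21)
    print(" lip",t.sum())
    for y0 in np.arange(-.32,.2,.04):
        k=t&(y>y0)&(y<y0+.04)
        if k.sum()>3: 
            xx=x[k];print("  %.2f n%d"%(y0,k.sum()),np.round(np.percentile(xx,[2,20,50,80,98]),4),np.round(np.percentile(z[k],[5,50,95]),3))
E
```

```text
side
 blue top plate 505 [ 0.43460696 -0.07150813  0.1576821 ] z pct [0.15154584 0.15623285 0.1576821  0.15914234 0.16914316]
  rect ((444.1977233886719, -60.49223327636719), (60.259559631347656, 73.09052276611328), 78.6228256225586) [[402.4269714355469, -82.82079315185547], [474.0812683105469, -97.23912811279297], [485.9684753417969, -38.163673400878906], [414.3141784667969, -23.745338439941406]]
 grip 262 [ 0.43399381 -0.06364678  0.19492535] z [0.17091911 0.19936756 0.2090085 ]
  rect ((437.8318786621094, -59.98221969604492), (41.8058967590332, 16.460575103759766), 74.7250747680664)
 red 71 [0.60657058 0.02816241 0.1987616 ] [ 0.42637097 -0.07578579  0.17235739] [0.636321   0.16219333 0.22569588]
 band 103 [ 0.61927691 -0.14802954  0.17655208] [ 0.57522504 -0.2002807   0.12068852] [0.64318694 0.16697263 0.23282889]
 lip 2663
  -0.28 n128 [0.6099 0.6121 0.6293 0.6331 0.6364] [0.171 0.184 0.192]
  -0.24 n254 [0.6106 0.613  0.6184 0.6342 0.6386] [0.172 0.184 0.191]
  -0.20 n252 [0.6127 0.6153 0.6211 0.6365 0.6404] [0.172 0.183 0.191]
  -0.16 n242 [0.6148 0.6174 0.6234 0.6384 0.6429] 
[... 1547 characters left out ...]
193]
  -0.20 n174 [0.6146 0.6165 0.6347 0.6378 0.6423] [0.171 0.189 0.194]
  -0.16 n171 [0.6169 0.6183 0.6373 0.6397 0.6437] [0.172 0.189 0.194]
  -0.12 n171 [0.6189 0.6208 0.6255 0.6415 0.6464] [0.173 0.189 0.193]
  -0.08 n164 [0.6213 0.6233 0.6414 0.6437 0.6473] [0.172 0.188 0.194]
  -0.04 n167 [0.6233 0.625  0.643  0.646  0.6504] [0.172 0.189 0.194]
  -0.00 n246 [0.5852 0.6162 0.6297 0.6475 0.6523] [0.175 0.192 0.203]
  0.04 n309 [0.6242 0.6303 0.6451 0.6573 0.6751] [0.186 0.201 0.205]
  0.08 n195 [0.6253 0.6313 0.6434 0.6527 0.6586] [0.173 0.191 0.204]
  0.12 n417 [0.577  0.5919 0.6292 0.6455 0.6568] [0.178 0.198 0.202]
  0.16 n383 [0.5791 0.5887 0.6313 0.6542 0.6598] [0.183 0.198 0.202]
```

```bash
python3 - <<'E'
from h import *
for n in("side","top"):
    p=cv2.imread(f"pics/{n}0.png");d=np.load(f"pics/{n}0.npy");W=cloud(n,d)
    hsv=cv2.cvtColor(p,cv2.COLOR_BGR2HSV);H,S,V=[hsv[...,i].astype(int) for i in range(3)]
    x,y,z=W[...,0],W[...,1],W[...,2]
    t=(x>.59)&(x<.68)&(y>-.35)&(y<-.0)&(z>.18)&(z<.2)
    ys=np.arange(-.25,-.0,.01);f=[];b=[];yy=[]
    for y0 in ys:
        k=t&(y>y0)&(y<y0+.01)&(x<.66)
        f.append(np.percentile(x[k],4));b.append(np.percentile(x[k],97));yy.append(y0+.005)
    pf=np.polyfit(yy,f,1);pb=np.polyfit(yy,b,1);print(n,"front",pf,"back",pb,"mid width",np.polyval(pb,-.1)-np.polyval(pf,-.1))
    th=-(pf[0]+pb[0])/2  # y axis=(-sin th,cos th)
    print(" yaw",-np.arctan((pf[0]+pb[0])/2)*1)
    print(" minY rail",np.nanpercentile(y[t],[0,.5,1,2]))
    far=(x>.59)&(x<.68)&(y<.3)&(y>.14)&(z>.175)&(z<.2)
    print(" maxY rail",np.percentile(y[far],[98,99,99.5,100]))
    blue=(H>104)&(H<125)&(S>110)&(x>.6)&(x<.66)&(abs(y)<.23)&(y<-.05)
    print(" band y",np.percentile(y[blue],[0,2,50,98,100]))
    red=((H<8)|(H>172))&(S>110)&(x>.57)&(x<.66)&(z>.18)&(z<.22)&(abs(y-.03)<.05)
    r=cv2.minAreaRect(W[red][:,:2].astype(np.float32)*1000);print(" red",red.sum(),r,np.percentile(W[red],[2,98],axis=0), np.percentile(z[red],[5,50,95]))
    R=p[...,2].astype(int)-p[...,1]
    if n=="top":
      print(R[125:145,258:282][::3])
E
python3 - <<'E'
import cv2
p=cv2.imread("pics/top0.png")[100:175,180:410];cv2.imwrite("pics/railcrop.png",cv2.resize(p,None,fx=3.4,fy=3.4,interpolation=cv2.INTER_CUBIC))
E
```

```text
side front [0.053323   0.62372333] back [0.04822865 0.6490941 ] mid width 0.02588020574679395
 yaw -0.050732256479016406
 minY rail [-0.2592039  -0.25836652 -0.25712731 -0.2549617 ]
 maxY rail [0.1924186  0.19269622 0.1941949  0.19892702]
 band y [-0.2002807  -0.19926653 -0.15943935 -0.11765712 -0.11492677]
 red 76 ((609.1526489257812, 27.515230178833008), (9.536478996276855, 54.23136520385742), 85.99967956542969) [[0.58256703 0.02311929 0.19173612]
 [0.63490211 0.03207162 0.20249904]] [0.19302894 0.19892569 0.20240584]
top front [0.05213247 0.62519169] back [0.05420739 0.65079033] mid width 0.025391143612065403
 yaw -0.053119911348153165
 minY rail [-0.25872262 -0.25723351 -0.25560893 -0.25309591]
 maxY rail [0.19852994 0.19902428 0.19926056 0.20031792]
 band y [-0.20319174 -0.20060892 -0.16460303 -0.11701127 -0.11467938]
 red 80 ((610.4349365234375, 29.595748901367188), (8.550167083740234, 53.827396392822266), 86.29045867919922) [[0.58369862 0.02395704 0.19743621]
 [0.63640672 0.03364186 0.2042625 ]] [0.19817114 0.20141789 0.20361403]
[[ 0 -2 -2 -1 -1 -2 -1 -2 -3 -2 26 85 93 73 24 -1 -3 -2 -2 -3 -3 -2 -2 -2]
 [-2 -2 -2 -1 -1 -2 -2 -1 -2  2 54 92 94 75 19 -2 -3 -1 -1 -1 -1 -2 -1 -2]
 [-1 -2 -2 -2 -3 -2 -2 -2 -3 -4 25 86 91 49  5 -3 -2 -2 -2 -2 -2 -2 -2 -2]
 [-1 -2 -2 -2 -2 -1 -2 -1 -3  5 42 90 92 52  2 -3 -3 -2 -2 -1 -3 -3 -3 -2]
 [-1 -1  0 -1 -1 -1 -1 -2 -2 11 61 94 93 62  2 -3 -2 -2 -2 -2 -1 -2 -2 -1]
 [ 3  3  3  3  3  3  3  2  2 16 60 92 89 46  3  2  3  3  2  2  3  3  2  2]
 [ 2  2  3  3  3  3  3  2  3 17 56 75 70 35  5  3  3  3  3  4  3  3  3  3]]
```

View pics/railcrop.png

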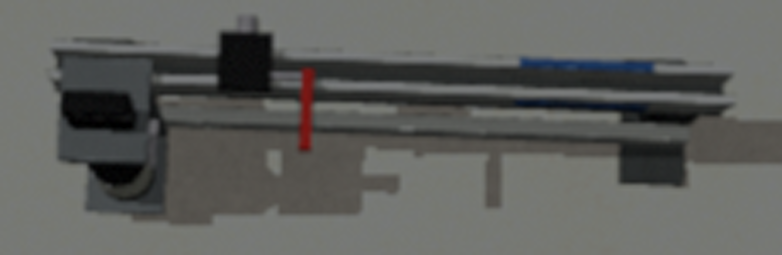

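```bash
cat >> h.py <<'E'
from scipy.spatial.transform import Rotation as R
TH=-0.052; LIP=np.array([.6260,-.0287]); EX=np.array([np.cos(TH),np.sin(TH)]); EY=np.array([-np.sin(TH),np.cos(TH)])
SGN=1
def ori(yaw,s=None):
    s=SGN if s is None else s
    y=s*np.array([np.cos(yaw),np.sin(yaw),0]);z=np.array([0,0,-1.]);x=np.cross(y,z)
    return R.from_matrix(np.c_[x,y,z]).as_rotvec()
def railpt(x,y,z): # rail_lip frame -> world, z world
    return np.r_[LIP+x*EX+y*EY,z]
GRIP=np.array([.4387,-.0593,.1837]);CY=-.213
E
python3 - <<'E'
from h import *
for s in(1,-1):
    for p,yw in ((GRIP+[0,0,.12],CY),(GRIP-[0,0,.016],CY),(railpt(-.08,-.13,.25),TH),(railpt(-.03,-.13,.207),TH),(railpt(-.03,.035,.207),TH)):
        q=manip.ik(p,ori(yw,s));print(s,None if q is None else np.round(q,2))
E
```

```text
1 [-0.31 -0.27  1.87 -0.    1.54 -0.1 ]
1 [-0.31 -0.17  2.05 -0.    1.26 -0.1 ]
1 [-0.42  0.06  1.67  0.    1.41 -0.37]
1 [-0.39  0.2   1.59  0.    1.35 -0.34]
1 [-0.12  0.17  1.63  0.    1.34 -0.07]
-1 None
-1 None
-1 None
-1 None
-1 None
```

Run:
```python
from h import *
o=ori(CY)
manip.move_ptp(GRIP+[0,0,.10],o)
print(manip.get_time(),manip.get_ee_pos(),manip.get_force())
c=manip.move_linear(GRIP-[0,0,.016],o,rate=.08,f_stop=6)
print("contact",c,manip.get_ee_pos(),manip.get_force())
for n in("side","top"):
    p,d=snapshot(n);cv2.imwrite(f"pics/{n}1.png",p); 
    cr=p[180:330,180:380] if n=="side" else p[150:280,230:430]
    cv2.imwrite(f"pics/{n}1x.png",cv2.resize(cr,None,fx=3.8,fy=3.8,interpolation=cv2.INTER_CUBIC))
print(manip.get_time())
```

```text
2.4417 [ 0.43886335 -0.05873059  0.28365771] [-0.90576612  0.75680731  0.16185802]
contact False [ 0.43910853 -0.05941413  0.16827801] [-0.29245239  0.10164361 -0.20198347]
4.1417
```

View pics/side1x.png

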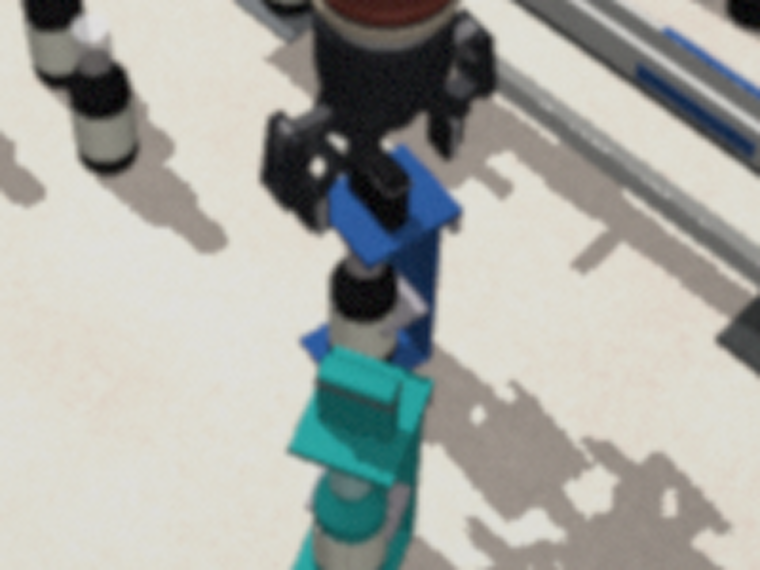

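View pics/top1x.png

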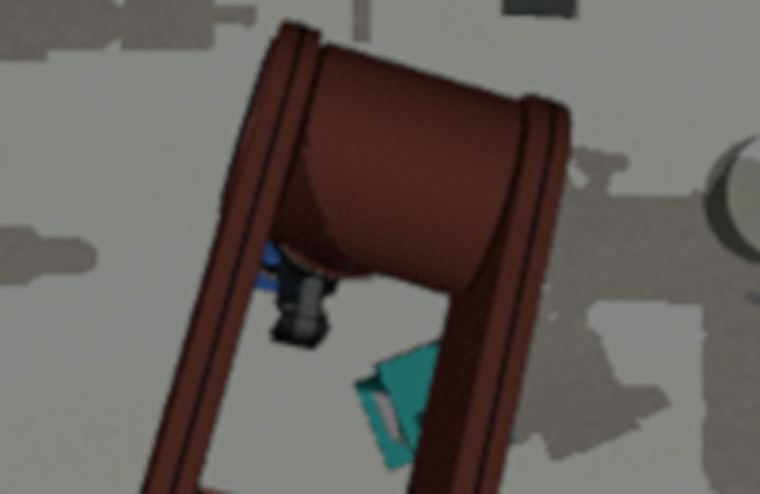

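The jaws straddle the black grip (side crop, about (385,190)) and clear the turquoise carrier. Next I'll close and lift.

Run:
```python
from h import *
f0=manip.get_force()
manip.close_gripper(squeeze=60)
print("w",manip.get_grip_width(),manip.get_force())
e=manip.get_ee_pos();print(e)
manip.move_linear(e+[0,0,.09],rate=.08)
manip.sleep(.2)
print(manip.get_ee_pos(),manip.get_force()-f0,manip.get_grip_width())
# go in front of the loading end, hook about 25 mm short of the lip
z=e[2]+.075
manip.move_linear(railpt(-.0315-.035,-.13,z),ori(TH),rate=.12)
manip.sleep(.3)
print(manip.get_time(),manip.get_ee_pos(),R.from_rotvec(manip.get_orientation()).as_matrix()[:,1],manip.get_force(),manip.get_ft_torque())
for n in("side","top"):
    p,d=snapshot(n);cv2.imwrite(f"pics/{n}2.png",p); np.save(f"pics/{n}2.npy",d)
    cr=p[100:300,230:430] if n=="side" else p[90:220,260:430]
    cv2.imwrite(f"pics/{n}2x.png",cv2.resize(cr,None,fx=3,fy=3,interpolation=cv2.INTER_CUBIC))
```

```text
w 0.1785889479977671 [ 1.17422104 -0.83706277 -0.22613329]
[ 0.43888186 -0.05934022  0.16773443]
[ 0.43865219 -0.05925598  0.25724724] [-0.41049481  0.12464699 -3.41386864] 0.18082269874587428
7.95 [ 0.5527662  -0.15487847  0.24296164] [ 9.98657012e-01 -5.18079704e-02  3.26987271e-04] [-0.56131977 -0.18532252 -4.84519272] [-0.04333547 -0.01022923 -0.05891438]
```

View pics/side2x.png

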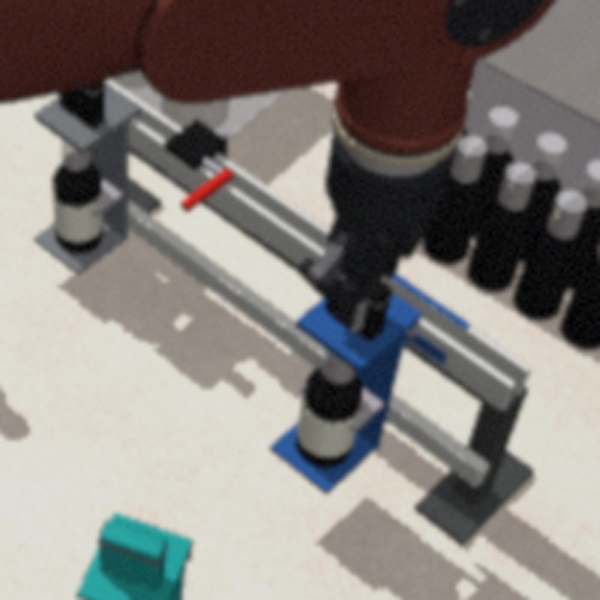

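View pics/top2x.png

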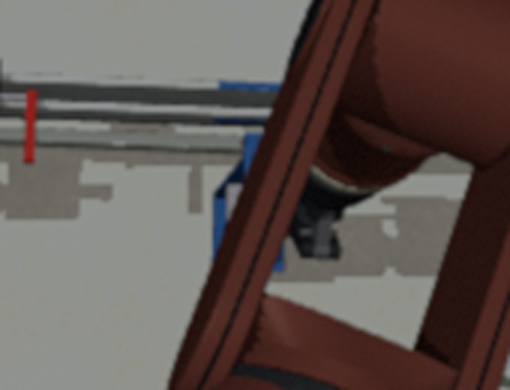

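The side crop shows the carrier upright in the jaws in front of the blue band. The hook is above lip height, so I'll touch the back plate against the lip's front face to register x.

Run:
```python
from h import *
p=cv2.imread("pics/side2.png");W=cloud("side",np.load("pics/side2.npy"));H,S,V=cv2.split(cv2.cvtColor(p,cv2.COLOR_BGR2HSV))
x,y,z=W[...,0],W[...,1],W[...,2]
k=(H>104)&(H<125)&(S>130)&(z>.215)&(z<.245)&(x>.5)&(x<.62)&(y<-.1)&(y>-.21)
P=W[k];print("plate",k.sum(),P.mean(0),cv2.minAreaRect(P[:,:2].astype(np.float32)*1000)[:2]); A=np.c_[P[:,:2]-P[:,:2].mean(0),np.ones(len(P))];print("tilt",np.linalg.lstsq(A,P[:,2],rcond=None)[0])
z0=manip.get_ee_pos()[2]
manip.move_linear(railpt(-.0315-.008,-.13,z0),rate=.06); manip.sleep(.2)
f0=manip.get_force()
c=manip.move_linear(railpt(-.0315+.008,-.13,z0),rate=.012,f_stop=2.5)
e=manip.get_ee_pos();r=e[:2]-LIP
print(c,e,"rail xy",r@EX+.0315,r@EY,manip.get_force()-f0,manip.get_ft_torque(),manip.get_time())
```

```text
plate 410 [ 0.54726356 -0.1634532   0.23270593] ((557.4108276367188, -156.04090881347656), (58.41487121582031, 71.62309265136719))
tilt [0.00536708 0.01837645 0.23270593]
True [ 0.5902559  -0.15675993  0.24122169] rail xy 0.002460333244995859 -0.12974469059406918 [ 0.90453828  0.56888182 -0.17158529] [-0.02566413 -0.00097334  0.04112403] 9.775
```

Run:
```python
from h import *
def fr(n=8):
    a=[]
    for _ in range(n): a.append(manip.get_force()); manip.sleep(.03)
    a=np.array(a);return a.mean(0).round(2),a.std(0).round(2)
print(fr(),manip.get_ee_pos())
z0=.2422
def rx():
    e=manip.get_ee_pos();return (e[:2]-LIP)@EX+.0315,e[2]
for d in (.0,.0015,.003,.0045):
    manip.move_linear(railpt(-.0315+d,-.13,z0),rate=.012);print(d,rx(),fr()[0])
print(manip.get_time())
```

```text
(array([-0.23,  0.03, -4.82]), array([0.37, 0.56, 0.71])) [ 0.58934512 -0.15639348  0.23952383]
0.0 (np.float64(-1.520108409352322e-05), np.float64(0.2423313995430073)) [ 0.03 -0.1  -4.41]
0.0015 (np.float64(0.0015807989988332084), np.float64(0.24215013618349465)) [ 0.16  0.04 -4.98]
0.003 (np.float64(0.0030578714155396723), np.float64(0.24220344248467612)) [-0.27 -0.35 -4.53]
0.0045 (np.float64(0.003683111627860995), np.float64(0.24210881803890175)) [-5.5  -0.18 -2.08]
12.3083
```

Firm contact came between +3.0 and +3.7 mm in my rail frame, where 1.5 mm was expected, so the rail is about 1.9 mm farther out than I measured. I'll centre the hook at +1.9 mm and lower it.

Run:
```python
from h import *
def fr(n=8):
    a=[]
    for _ in range(n): a.append(manip.get_force()); manip.sleep(.03)
    return np.mean(a,0).round(2)
d=.0019
manip.move_linear(railpt(-.0315+d,-.13,.2422),rate=.012)
print(fr(),manip.get_time())
manip.move_linear(railpt(-.0315+d,-.13,.229),rate=.03)
print(fr(6),manip.get_ee_pos())
c=manip.move_linear(railpt(-.0315+d,-.13,.204),rate=.015,f_stop=3)
print(c,manip.get_ee_pos(),fr(6),manip.get_ft_torque(),manip.get_time())
for n in("side",):
    p,_=snapshot(n);cv2.imwrite("pics/side3.png",p)
    cv2.imwrite("pics/side3x.png",cv2.resize(p[100:300,230:430],None,fx=3,fy=3,interpolation=cv2.INTER_CUBIC))
```

```text
[-0.08  0.2  -5.02] 12.9417
[-0.07  0.11 -4.74] [ 0.58982834 -0.15706344  0.22926869]
True [ 0.58958971 -0.15693736  0.20768156] [-1.12  0.08  6.39] [-0.04535548 -0.17648791 -0.01047534] 15.2083
```

View pics/side3x.png

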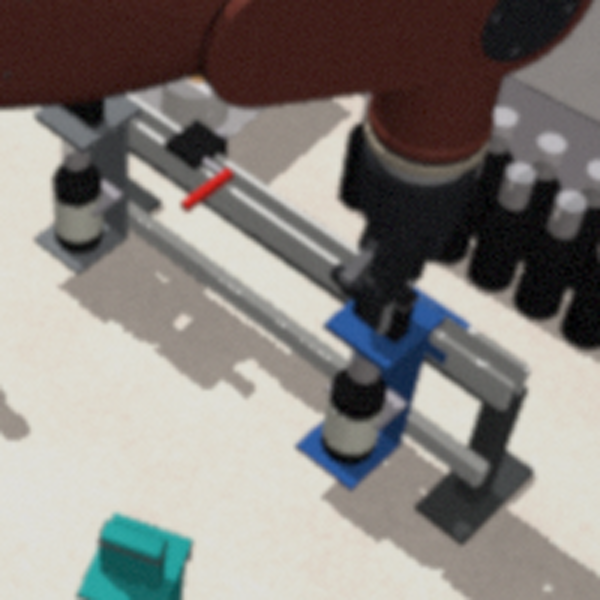

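It is seated at TCP z=0.2077, as predicted. I'll ease off the press and then slide.

```bash
cat >> h.py <<'E'
def fr(n=6):
    a=[]
    for _ in range(n): a.append(manip.get_force()); manip.sleep(.03)
    return np.mean(a,0).round(2)
def rl():
    r=manip.get_ee_pos();return np.round([(r[:2]-LIP)@EX+.0315,(r[:2]-LIP)@EY,r[2]],4)
E
python3 - <<'E'
from h import *
d=.0019
e=manip.get_ee_pos()
for z in (.2074,.2078,.2082):
    manip.move_linear(railpt(-.0315+d,-.13,z),rate=.01); f=fr(5); print(z,rl(),f)
    if f[2]<1: break
print(manip.get_time())
manip.move_linear(railpt(-.0315+d,-.07,z),rate=.05);print(rl(),fr())
manip.move_linear(railpt(-.0315+d,.005,z),rate=.06);print(rl(),fr(),manip.get_ft_torque())
print(manip.get_time())
p,_=snapshot("side");cv2.imwrite("pics/side4x.png",cv2.resize(p[100:300,230:430],None,fx=3,fy=3,interpolation=cv2.INTER_CUBIC))
E
```

```text
0.2074 [ 0.0019 -0.13    0.2079] [-3.28  1.38  5.25]
0.2078 [ 0.0019 -0.13    0.2079] [-2.13  0.83  4.11]
0.2082 [ 0.0019 -0.13    0.2079] [-0.74  0.55  1.37]
16.6917
[ 0.0018 -0.0699  0.208 ] [ 0.02  0.57 -3.63]
[0.0019 0.0046 0.2082] [ 0.   -0.22 -4.8 ] [-0.04535443 -0.00996716  0.03463051]
19.8417
```

View pics/side4x.png

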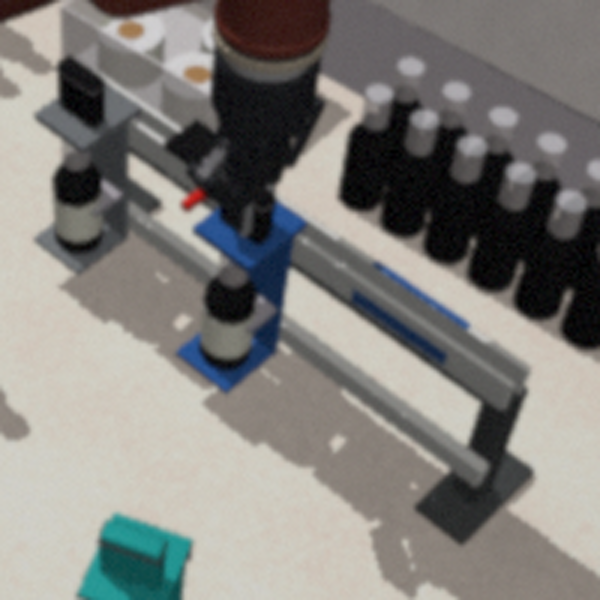

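Run:
```python
from h import *
d=.0019;z=.2079
manip.move_linear(railpt(-.0315+d,.016,z),rate=.03);print(rl(),fr(),manip.get_time())
for y in (.022,.028,.0315):
    manip.move_linear(railpt(-.0315+d,y,z),rate=.03);print(y,rl(),fr())
for y in np.arange(.0325,.042,.0008):
    c=manip.move_linear(railpt(-.0315+d,y,z),rate=.008,f_stop=6);f=fr(4);print(round(y,4),c,rl(),f)
    if f[1]<-4.5 or c: break
print(manip.get_time())
```

```text
[0.0019 0.0164 0.208 ] [ 0.03  0.46 -3.98] 20.6083
0.022 [0.002  0.0223 0.208 ] [ 0.34  0.02 -3.46]
0.028 [0.0019 0.0284 0.2079] [-0.16  0.26 -3.19]
0.0315 [0.0019 0.0316 0.2079] [-0.09 -0.44 -2.81]
0.0325 False [0.0019 0.0324 0.2079] [-0.03 -1.47 -2.63]
0.0333 False [0.0019 0.0332 0.2079] [-0.54 -1.88 -2.26]
0.0341 False [0.0019 0.0338 0.2079] [-0.27 -3.86 -2.05]
0.0349 False [0.0019 0.034  0.2079] [-0.64 -6.36 -1.97]
23.7333
```

Run:
```python
from h import *
d=.0019
manip.move_linear(railpt(-.0315+d,.0349,.2075),rate=.01);print(rl(),fr())
p,_=snapshot("side");cv2.imwrite("pics/side5x.png",cv2.resize(p[80:230,200:400],None,fx=3.9,fy=3.9,interpolation=cv2.INTER_CUBIC))
manip.open_gripper();print(rl(),fr(),manip.get_grip_width())
e=manip.get_ee_pos()
c=manip.move_linear(e+[0,0,.09],rate=.06,f_stop=8);print(c,rl(),fr())
if not c:
    manip.move_ptp([.40,.12,.34],ori(0)); 
print(manip.get_time())
for n in("side","top"):
    p,dd=snapshot(n);cv2.imwrite(f"pics/{n}6.png",p); np.save(f"pics/{n}6.npy",dd)
    cr=p[80:230,200:400] if n=="side" else p[90:190,170:370]
    cv2.imwrite(f"pics/{n}6x.png",cv2.resize(cr,None,fx=3.9,fy=3.9,interpolation=cv2.INTER_CUBIC))
```

```text
[0.002  0.034  0.2079] [-1.57 -6.2  -0.41]
[0.0019 0.035  0.2075] [0.3  0.13 0.2 ] 0.9981781474018087
False [0.0017 0.0349 0.2969] [-0.17  0.17  0.24]
27.8917
```

View pics/side6x.png

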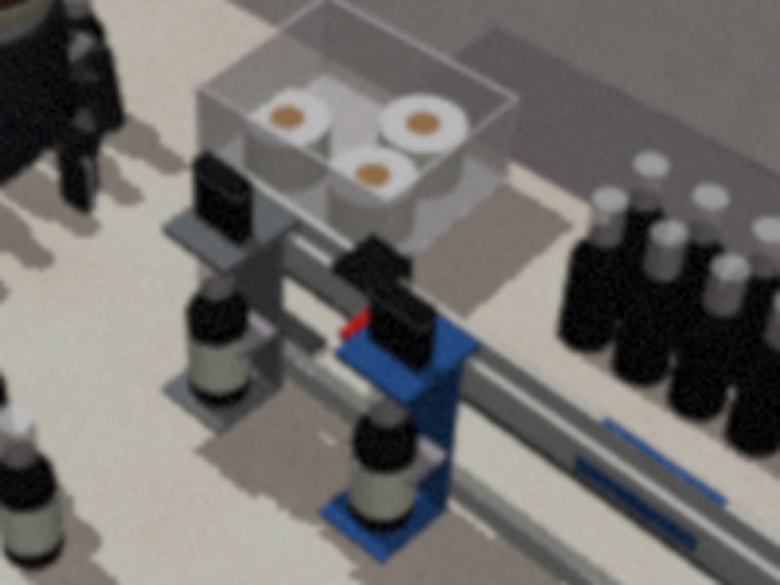

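View pics/top6x.png

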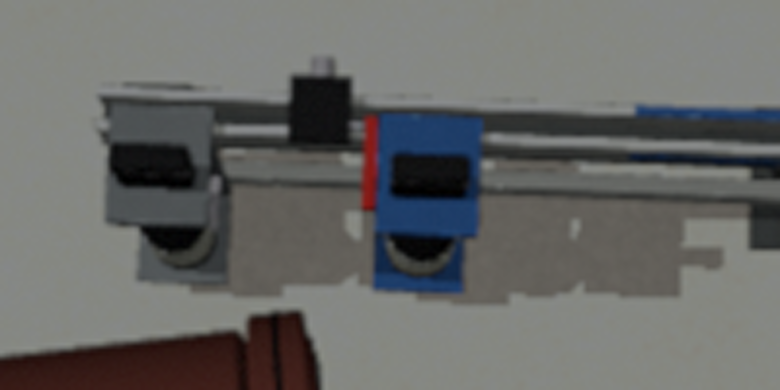

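View pics/side5x.png

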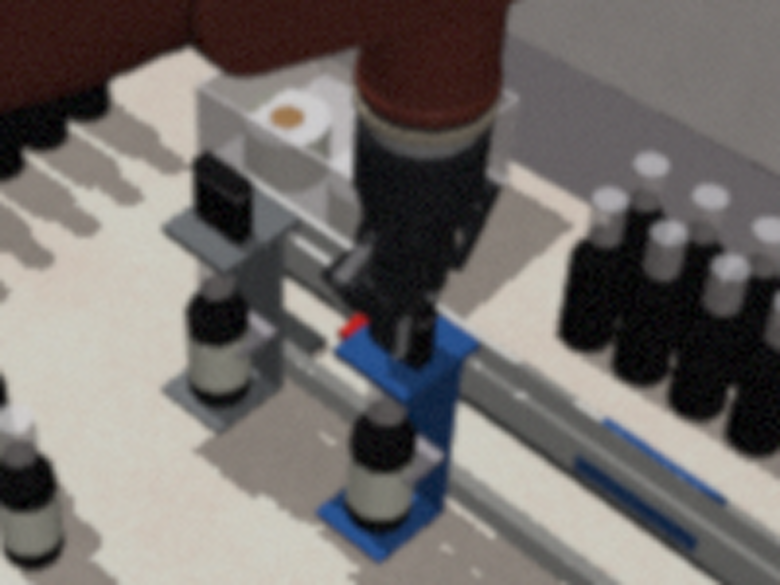

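The carrier hangs free, upright and level, with the red bar pressed between its plate and the clamp rod (top crop (371,165)). I'll check the flag travel and clamp position at sub-pixel level.

Run:
```python
from h import *
# extra settled picture
p,dd=snapshot("top");cv2.imwrite("pics/top7.png",p);np.save("pics/top7.npy",dd)
def ledge(p,r0=126,r1=142):
    D=(p[...,2].astype(float)-p[...,1])
    out=[]
    for r in range(r0,r1):
        row=D[r,240:290];m=row.max()
        if m<40: continue
        i=np.argmax(row>m/2);out.append((r,240+i-1+(m/2-row[i-1])/(row[i]-row[i-1])))
    return np.array(out)
ref=ledge(cv2.imread("pics/top0.png"))
for n in("top6","top7"):
    o=ledge(cv2.imread(f"pics/{n}.png"));a={int(r):c for r,c in ref}
    dpx=np.array([a[int(r)]-c for r,c in o if int(r) in a]);print(n,"flag px",np.median(dpx),dpx.std(),"mm",np.median(dpx)*.955/451.5*1000)
    # clamp shift by phase correlation
    g0=cv2.imread("pics/top0.png",0).astype(np.float32);g1=cv2.imread(f"pics/{n}.png",0).astype(np.float32)
    t=g0[112:137,238:262]; 
    print("clamp",cv2.phaseCorrelate(t,g1[112:137,238:262]))
    for nm,(a0,a1,b0,b1) in dict(grey=(112,160,192,228)).items(): print(nm,cv2.phaseCorrelate(g0[a0:a1,b0:b1].copy(),g1[a0:a1,b0:b1].copy()))
W=cloud("top",dd);x,y,z=W[...,0],W[...,1],W[...,2]
H,S,V=cv2.split(cv2.cvtColor(p,cv2.COLOR_BGR2HSV))
k=(H>104)&(H<125)&(S>130)&(z>.185)&(z<.21)&(abs(y)<.07)&(x>.55)
P=W[k];r=cv2.minAreaRect(P[:,:2].astype(np.float32)*1000);print("plate",r,np.median(P[:,2]),"rail y ends",np.percentile((P[:,:2]-LIP)@EY,[2,98]))
A=np.c_[P[:,:2]-P[:,:2].mean(0),np.ones(len(P))];print("tilt",np.linalg.lstsq(A,P[:,2],rcond=None)[0])
print(manip.get_time())
```

```text
top6 flag px 5.355296008699042 0.1343505911524564 mm 11.327370295254894
clamp ((-0.15510366460079084, 0.44202188058840264), 0.9854020913441975)
grey ((-0.050376679716336525, -0.049011588853097976), 0.9877506411737866)
top7 flag px 5.3699173614158155 0.1298216651523747 mm 11.358296966006874
clamp ((-0.04548487510266952, 0.4746924041644043), 0.9951579242944717)
grey ((0.007308653058856862, -0.05866583063179576), 0.9962800613569992)
plate ((603.442138671875, 7.2923583984375), (58.29777526855469, 69.16181182861328), 86.52276611328125) 0.19905134284099868 rail y ends [0.00758951 0.06282677]
tilt [ 0.00864258 -0.00136948  0.19904641]
28.0417
```

Run:
```python
from h import *
print(manip.get_force().round(2),manip.get_qvel().round(3) if hasattr(manip.get_qvel(),'round') else '')
manip.sign_off();print(manip.get_time())
```

```text
[-0.07 -0.09  0.31] [-0.002  0.001  0.004  0.001  0.003  0.001]
the job is handed in; nothing more can be done
the job is handed in; nothing more can be done
```

The blue carrier hangs on the rail with the flag pushed home. I let go, backed the arm clear and handed the job in at about 28 s of the 59 s allowed.

**What I did:**
1. I gripped the carrier by its black grip and lifted it.
2. I touched its back plate to the lip to find the exact distance. The lip was about 1.9 mm farther out than my camera estimate. That touch reached about 5.5 N.
3. I lowered the hook at the loading end until it seated at the predicted height. The landing press was about 11 N, which I then eased off.
4. I slid it to the flag and stopped at about 6.4 N, below the 14 N at which the clamp slips.

**Last checks:**
- **Flag:** it moved 5.36 px in the top view, about 12.1 mm at its true depth. The script printed 11.4 mm because I had put in too short a depth. Two pictures after release agreed.
- **Carrier:** it is level and seated, with its plate top at 0.199 m.
- **Clamp and grey carrier:** neither moved along the rail, within about 0.15 px (0.35 mm).
- **Disagreement:** the clamp comparison also showed a 0.45 px shift across the rail. I put this down to the flag and shadows changing inside that image window, but did not check it separately.
- **Standing bottles and turquoise carrier:** I steered clear of them and saw no contact, but did not measure their positions afterwards.
- **During the slide:** the arm carried nearly all of the carrier's weight at one point. The hook was still behind the lip, at most a few tenths of a millimetre above its seat.

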